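# Load the parts-wash rack with slotted brackets and sleeves

## Robot

A 7-joint arm with a two-finger parallel gripper is mounted at the origin on the work surface. World frame = base frame: x ahead of the robot, y to its left, z up, the work surface at z = 0. Lengths are in m, angles in rad, forces in N, time in s.
With the tool pointing down it reaches from about 0.4 to 0.875 m from the base axis. Payload 19.3 kg.
Tool frame: the origin (TCP) lies at the very end of the fingers, on their centre line; the grasp point (between the pads) lies bot.pinch_z behind it (bot.pinch_z is the distance from the TCP to the grasp point, in m); z points along the fingers, y is the line along which they close (so a half turn about z gives the same grasp; the last joint's range is limited). The gripper opens to 85 mm and grips with 20 to 120 N. Pads are 22 mm wide; open, the fingers measure 114 mm over their backs; the gripper's body (76 mm by 85 mm) begins 54 mm behind the grasp point. The pads swing forward as they close: fully open they stand 13 mm farther back than shut.
Start: joints at [1.072, 0.521, -0.036, 1.599, 0.021, 1.021, -0.113], TCP at [0.26, -0.568, 0.231] pointing down, gripper open.
Joint ranges: [-2.91, 2.91], [-0.3, 2.13], [-1.5, 1.42], [0.17, 2.43], [-1.26, 4.41], [0.16, 1.93], [-2.52, 2.52]. Speed limits (rad/s): [1.89, 1.89, 2.39, 2.39, 3.01, 3.01, 3.01].

## Interface

Orientations are given as [roll, pitch, yaw] about the fixed x, y, z axes, in that order (R = Rz(yaw) Ry(pitch) Rx(roll)).
In Python, from workcell import bot, grab_frame, ticket gives the robot as it stands.
- The arm moves only by the tool arm_command, never from a script. Its argument "commands" is a list of rows, each a list of 3 entries, a list of its own where there are three numbers: the shift along the world's x, y, z in mm, then the turn about the world's z in rad, then the gripper command: -1 is fully open, 1 is shut, values between are in proportion. In form: [[[tx, ty, tz], roll, fingers], ...]. A call has 1 to 20 rows; each row shifts and turns the commanded pose from where the row before left it; what a row does not reach is not made up. A row lasts 1/10 s, in which the tool goes at most 50 mm and 8.59 degrees, less where a joint would pass 70% of its speed; a pose out of reach is approached as far as the arm can. A call with a gripper value outside its range is refused whole. The fingers move at their own pace and stop on an object; "newtons" is the grip in N (left out, the last holds). Time passes only in rows, so rows that do not move let the fingers close. It gives the time, the measured TCP pose, the force, the opening and the grip force at its end, in the units of the state.
- bot.observe(): the state, without advancing time (a new reading comes with each control period).
- grab_frame(name): name is "side" or "top" or "wrist"; returns a dict with "image" (400x640x3 uint8, red, green, blue), "vertical_fov" (degrees; the focal length in pixels is half the picture's height over the tangent of half this angle, whatever the lens; pixels are square), "cx", "cy" (the principal point, pixels), "k1" (the pictures are not rectified: a ray, as slopes to the right and down, at radius r is drawn at 1 + k1 r^2 times it, then the intrinsics apply), "R" (3x3) and "t" (3): a world point X has camera coordinates R X + t. Camera axes: x right, y down, z forward; pixel columns grow to the right and rows downward; lengths in m; the calibration is good to about 2 mm. A picture is of the moment at which its call begins. There is no depth.
- ticket.job_done(): hands the job in; it is judged then, once.
The state is a dict: "clock": time; "qpos": joint angles; "qd": joint speeds; "joint_efforts": joint torques, N m; "position": TCP position; "tool_rot": TCP orientation; "force": force on the tool from outside, world axes, zero at the start; "moment": the same for the moment, N m; "grip_width": finger opening in m; "finger_force": force on a finger pad.
Only numpy, scipy, OpenCV 4.12 (cv2) and the standard library are available. Lean on these libraries where they do the work, as an engineer would, in place of code of your own. Each camera call takes 0.05 s, during which the arm holds its last target. There are 200 camera calls.

## Task

Load the wash rack: slide every sleeve down over a stud of its own until it sits on the block, and hang every slotted bracket on a pin of its own by sliding its slot sideways over the pin until it hangs upright with the pin up in the notch. When all of them are on, and not before, push the lock lever fully over, away from the robot; leave the bottle and the jar where they are.

Things in the scene. Friction and masses are not known exactly. Their poses are not given: they have to be found in the camera images.
- rack: fixed steel wash rack: beam 380 mm long (y), 24 mm square, top 182 mm above the bench, with three headed pins 130 mm apart pointing to its -x. Two 24 mm square posts as high as the beam stand behind it at y = -170 and +170 mm. Nothing stands under the pins. Origin: on the bench under the beam's middle; +x away from the robot
- pin0 (a point): right (-y) pin of the rack: middle of its free length, on its axis, 170 mm up, 44 mm in front of the beam's middle; axes as the rack's. Pin 10 mm thick, free from the beam's face (x = +32 mm) to its head (x = -33 mm); head 22 mm in diameter, 6 mm thick, too big for the slot
- pin1 (a point): middle pin of the rack: middle of its free length, on its axis, 170 mm up, 44 mm in front of the beam's middle; axes as the rack's. Pin 10 mm thick, free from the beam's face (x = +32 mm) to its head (x = -33 mm); head 22 mm in diameter, 6 mm thick, too big for the slot
- pin2 (a point): left (+y) pin of the rack: middle of its free length, on its axis, 170 mm up, 44 mm in front of the beam's middle; axes as the rack's. Pin 10 mm thick, free from the beam's face (x = +32 mm) to its head (x = -33 mm); head 22 mm in diameter, 6 mm thick, too big for the slot
- stud0 (a point): on the axis of the right (-y) stud, 22 mm above the block's top face (34 mm above the bench): where a seated sleeve's middle lies. The stud is 24 mm in diameter and its tip stands 39 mm above this point, its top 10 mm coned to 16 mm. The three studs stand 90 mm apart along y of this point's axes on a fixed aluminium block 90 x 270 mm (x, y), 12 mm thick
- stud1 (a point): on the axis of the middle stud, 22 mm above the block's top face (34 mm above the bench): where a seated sleeve's middle lies. The stud is 24 mm in diameter and its tip stands 39 mm above this point, its top 10 mm coned to 16 mm. The three studs stand 90 mm apart along y of this point's axes on a fixed aluminium block 90 x 270 mm (x, y), 12 mm thick
- stud2 (a point): on the axis of the left (+y) stud, 22 mm above the block's top face (34 mm above the bench): where a seated sleeve's middle lies. The stud is 24 mm in diameter and its tip stands 39 mm above this point, its top 10 mm coned to 16 mm. The three studs stand 90 mm apart along y of this point's axes on a fixed aluminium block 90 x 270 mm (x, y), 12 mm thick
- bracket0: slotted aluminium bracket, 64 wide (y) x 150 tall, plate 8 thick (x) on a centred foot 50 deep (x), 64 wide, 8 thick; 0.28 kg. Level slot, 87 to 105 mm up, open at the +y edge, ends at y=-7; notch above its inner end (y -7 to +7) up to 111. Plate above is solid: grip there. Origin: centre of underside, z up. Starts standing, +y within 35 deg of world +y. May be absent (None)
- notch0 (a point): point in bracket0 where the pin's axis lies when the pin sits up in the notch: on the plate's middle, 106 mm above the underside; axes as the bracket's. May be absent (None)
- sleeve0: plain steel sleeve standing on end on the bench, outside diameter 60 mm, bore 30 mm, height 44 mm, about 0.25 kg. Origin: centre of the underside, z along its axis. May be absent (None)
- mid0 (a point): middle of sleeve0, on its axis, halfway up. May be absent (None)
- bracket1: slotted aluminium bracket, 64 wide (y) x 150 tall, plate 8 thick (x) on a centred foot 50 deep (x), 64 wide, 8 thick; 0.28 kg. Level slot, 87 to 105 mm up, open at the +y edge, ends at y=-7; notch above its inner end (y -7 to +7) up to 111. Plate above is solid: grip there. Origin: centre of underside, z up. Starts standing, +y within 35 deg of world +y. May be absent (None)
- notch1 (a point): point in bracket1 where the pin's axis lies when the pin sits up in the notch: on the plate's middle, 106 mm above the underside; axes as the bracket's. May be absent (None)
- sleeve1: plain steel sleeve standing on end on the bench, outside diameter 60 mm, bore 30 mm, height 44 mm, about 0.25 kg. Origin: centre of the underside, z along its axis. May be absent (None)
- mid1 (a point): middle of sleeve1, on its axis, halfway up. May be absent (None)
- bracket2: slotted aluminium bracket, 64 wide (y) x 150 tall, plate 8 thick (x) on a centred foot 50 deep (x), 64 wide, 8 thick; 0.28 kg. Level slot, 87 to 105 mm up, open at the +y edge, ends at y=-7; notch above its inner end (y -7 to +7) up to 111. Plate above is solid: grip there. Origin: centre of underside, z up. Starts standing, +y within 35 deg of world +y. May be absent (None)
- notch2 (a point): point in bracket2 where the pin's axis lies when the pin sits up in the notch: on the plate's middle, 106 mm above the underside; axes as the bracket's. May be absent (None)
- sleeve2: plain steel sleeve standing on end on the bench, outside diameter 60 mm, bore 30 mm, height 44 mm, about 0.25 kg. Origin: centre of the underside, z along its axis. May be absent (None)
- mid2 (a point): middle of sleeve2, on its axis, halfway up. May be absent (None)
- lock_base: fixed grey housing of the rack's lock lever at the right of the work. Origin: centre of its underside on the bench; the lever swings towards its +x (away from the robot)
- lock (a joint): black toggle lever, 80 mm long, angle in rad: 0 leans towards the robot (open), 1.0 is its stop, leaning away from the robot (locked). Stays where it is left; light to push
- lock_tip (a point): tip of the lock lever; at the start it stands about 40 mm to the robot's side of the pivot, and must come about as far to the other side
- cleaner: white bottle, 64 mm wide, 170 mm tall; a bystander to leave where it is
- grease: grey jar, 70 mm wide, 70 mm tall; a bystander to leave where it is
Things that resemble listed ones, but are neither listed nor needed, are in the scene too. What is shaped like the bracket1 but orange or yellow is not meant.

How it is judged:
By the outcome, as a careful person would: the job done as asked, in the order asked, and still so for the second after the job is handed in, with the robot touching nothing.
Of bracket0, bracket1, bracket2 only 2 to 3 are there at a start; the rules pass over those that are not, and their reading is None.
Of sleeve0, sleeve1, sleeve2 only 2 to 3 are there at a start; the rules pass over those that are not, and their reading is None.
At some moment in a run one of sleeve0, sleeve1, sleeve2 may be knocked a few centimetres aside while the robot is not near it.
It also fails if it takes over 210 s, if anything falls off the work surface, if the arm or the gripper's body presses on something with over 40 N, if the wrist force passes 120 N, or if a joint passes its speed limit or range.

## Working session

There is one attempt and no reset: what is moved stays moved. The work goes in short steps, Python scripts to look and compute and a tool call to move; the robot and the scene stay as the last step left them, time stands still between calls to the robot, and variables do not carry over. Pictures are saved under pics/ and viewed, at most 15 in all, crops included, and the job is handed in when it is done.

Besides the shell and the picture viewer there is one more tool, called after "Request:" as name([rows], argument=value, ...), one row to a line, values as JSON. arm_command: Moves the arm, as the interface text tells. Its arguments: {"type":"object","properties":{"commands":{"type":"array"},"newtons":{"type":"number"}},"required":["commands"]}

```bash
ls; mkdir -p pics; cat > h.py <<'E'
import numpy as np, cv2
from workcell import bot, grab_frame, ticket
def K(f):
    fl=200/np.tan(np.radians(f["vertical_fov"])/2)
    return fl
def snap(name,fn=None):
    f=grab_frame(name)
    if fn: cv2.imwrite("pics/"+fn+".png",f["image"][:,:,::-1])
    return f
def ray(f,uv):
    fl=K(f); p=np.array([(uv[0]-f["cx"])/fl,(uv[1]-f["cy"])/fl]); q=p.copy()
    for _ in range(20): q=p/(1+f["k1"]*(q@q))
    R=np.array(f["R"]);t=np.array(f["t"])
    d=R.T@np.array([q[0],q[1],1]); return -R.T@t, d/np.linalg.norm(d)
def onz(f,uv,z):
    c,d=ray(f,uv); return c+d*(z-c[2])/d[2]
def tri(f1,a,f2,b):
    c1,d1=ray(f1,a);c2,d2=ray(f2,b)
    s=np.linalg.lstsq(np.c_[d1,-d2],c2-c1,rcond=None)[0]
    p=c1+s[0]*d1;q=c2+s[1]*d2; return (p+q)/2,np.linalg.norm(p-q)
def proj(f,X):
    x=np.array(f["R"])@np.asarray(X,float)+np.array(f["t"]); s=x[:2]/x[2]; s=s*(1+f["k1"]*(s@s)); return s*K(f)+[f["cx"],f["cy"]]
E
python3 - <<'E'
from h import *
for n in("top","side","wrist"):
    f=snap(n,n+"0"); c=-np.array(f["R"]).T@f["t"]
    print(n,c.round(3),np.array(f["R"])[2].round(2),f["vertical_fov"],f["k1"],f["cx"],f["cy"])
print(bot.pinch_z,bot.observe())
E
```

```text
pics
top [4.120e-01 1.000e-03 1.464e+00] [ 0.11  0.01 -0.99] 43.19113271788425 -0.02635843052989507 320.2373311533784 200.0769795952899
side [-0.034  0.966  0.852] [ 0.43 -0.72 -0.54] 50.435187628386004 -0.10550015169365959 323.56283489782294 197.54024103003155
wrist [ 0.333 -0.534  0.373] [-0.29 -0.13 -0.95] 70.75060004676598 -0.006981055092334266 322.15261378323606 200.4920941868307
0.0187 {'clock': 0.15, 'qpos': array([ 1.0718048 ,  0.52185256, -0.03633536,  1.59981972,  0.02117912,
        1.02108337, -0.11278576]), 'qd': array([-0.00095682, -0.00102027, -0.00186191, -0.00263409,  0.00071083,
       -0.00152204, -0.00071083]), 'joint_efforts': array([ 2.49223667e-03, -9.27375126e+01,  1.98129751e+00, -3.70049036e+01,
        1.81215978e-02,  6.54820949e-03, -4.13904047e-05]), 'position': array([ 0.25975189, -0.56822552,  0.23089368]), 'tool_rot': array([-3.14081381e+00,  2.80472563e-05,  4.28788385e-01]), 'force': array([-1.4119422 , -0.33649931,  0.59942779]), 'moment': array([-0.05869687, -0.01574689, -0.02440226]), 'finger_force': 0.0, 'grip_width': 0.08533307973584357}
```

View pics/top0.png

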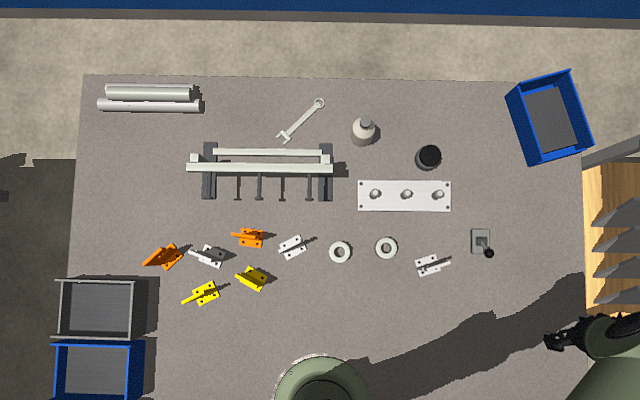

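View pics/side0.png

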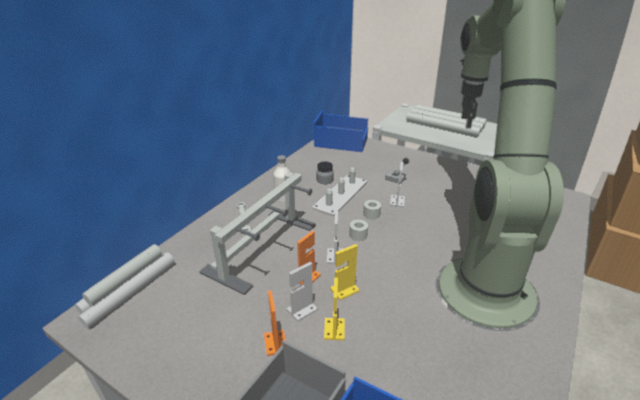

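```bash
python3 - <<'E'
import cv2
a=cv2.imread("pics/top0.png")[130:305,130:510]
cv2.imwrite("pics/topc.png",cv2.resize(a,(800,368),interpolation=cv2.INTER_CUBIC))
b=cv2.imread("pics/side0.png")[140:350,190:430]
cv2.imwrite("pics/sidec.png",cv2.resize(b,(685,600),interpolation=cv2.INTER_CUBIC))
E
```

```text
(no output)
```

View pics/topc.png

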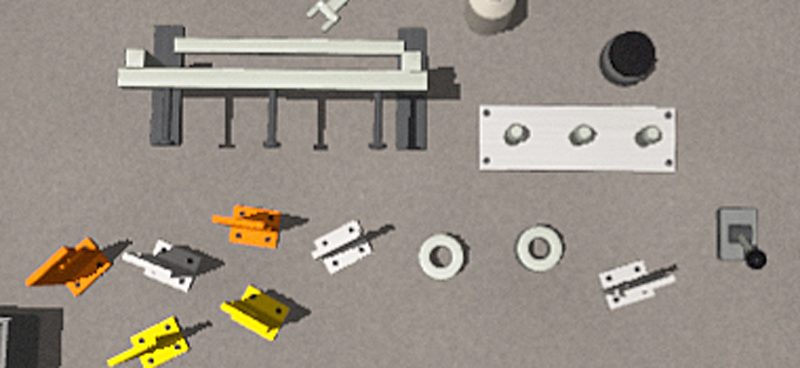

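View pics/sidec.png

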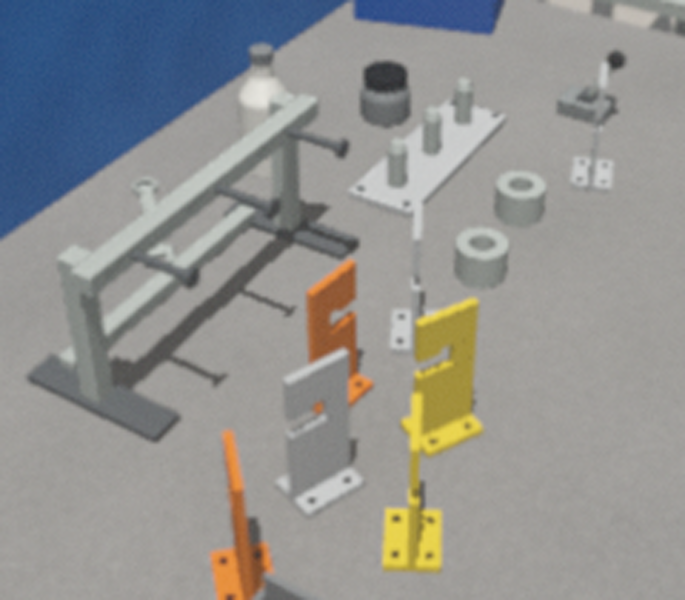

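```bash
python3 - <<'E'
from h import *
T=snap("top");S=snap("side")
tp=lambda u,v:(130+u/2.105,130+v/2.105); sp=lambda u,v:(190+u/2.854,140+v/2.857)
for n,a,b in [("slA",(442,254),(482,243)),("slB",(540,245),(521,186)),("stud2",(516,131),(398,144)),("stud1",(582,130),(432,111)),("stud0",(649,131),(463,82)),
 ("head2",(167,143),(190,275)),("head1",(271,145),(268,207)),("head0",(377,145),(342,148)),("beamend+",(119,78),(83,262)),("beamend-",(427,80),(303,103)),
 ("brS+",(123,256),(286,380)),("ball",(756,259),(617,60))]:
    p,e=tri(T,tp(*a),S,sp(*b)); print(n,p.round(4),"gap %.4f"%e)
# grey-white bright mask in top and side for the brackets: plates/feet
g=T["image"].astype(int); m=((g.min(2)>165)&(g.max(2)-g.min(2)<30)).astype(np.uint8)
n,l,st,c=cv2.connectedComponentsWithStats(m)
for i in range(1,n):
    if st[i,4]>40 and st[i,1]>170: 
        r=cv2.minAreaRect(np.argwhere(l==i)[:,::-1].astype(np.float32)); print(st[i],c[i].round(1),[np.round(x,1) for x in r],onz(T,c[i],0.008).round(3))
E
```

```text
slA [ 0.4309 -0.0412  0.0369] gap 0.0004
slB [ 0.4452 -0.1725  0.0344] gap 0.0021
stud2 [ 0.5954 -0.135   0.0656] gap 0.0005
stud1 [ 0.5973 -0.2224  0.0687] gap 0.0019
stud0 [ 0.5983 -0.3107  0.0693] gap 0.0011
head2 [0.5586 0.3046 0.1692] gap 0.0038
head1 [0.5603 0.177  0.1684] gap 0.0065
head0 [0.5609 0.0453 0.1671] gap 0.0006
beamend+ [0.634  0.3619 0.1912] gap 0.0027
beamend- [ 0.6461 -0.0126  0.1679] gap 0.0074
brS+ [0.4184 0.3564 0.1494] gap 0.0020
ball [ 0.433  -0.4438  0.0886] gap 0.0005
[ 358  180   93   32 2575] [404.  195.4] [array([404. , 195.5]), array([92., 31.]), np.float64(0.0)] [ 0.596 -0.225  0.008]
[278 235  23  18 192] [289.1 243.1] [array([288.6, 243.2]), array([ 8. , 25.9]), np.float64(63.4)] [0.45  0.105 0.008]
[376 238  21  21 241] [385.8 247.9] [array([386., 248.]), array([20., 20.]), np.float64(90.0)] [ 0.443 -0.173  0.008]
[329 241  21  22 251] [338.9 251.8] [array([338.8, 251.8]), array([20.5, 19.8]), np.float64(45.0)] [ 0.428 -0.039  0.008]
[283 245  23  16 142] [294.1 252.4] [array([294.7, 251.9]), array([ 7.6, 22.8]), np.float64(63.4)] [0.423 0.09  0.008]
[188 250  33  19 176] [204.4 259.3] [array([203.3, 259. ]), array([34.4,  6.9]), np.float64(21.8)] [0.397 0.347 0.008]
[414 254  24  13 154] [425.4 259.9] [array([425.5, 259.9]), array([ 7.5, 22.4]), np.float64(70.6)] [ 0.411 -0.287  0.008]
[418 261  33  16 179] [432.9 268.8] [array([434.5, 268.2]), array([ 7.7, 33.8]), np.float64(73.3)] [ 0.386 -0.308  0.008]
[ 64 280  67   3  92] [ 96.2 280.8] [array([ 97., 281.]), array([ 2., 66.]), np.float64(90.0)] [0.328 0.657 0.008]
[291 353  37  11  98] [307.  357.2] [array([308.5, 356.9]), array([ 5.5, 36.9]), np.float64(75.5)] [0.131 0.045 0.008]
```

Request:
arm_command([
  [[18,40,2],0.12,-1],
  [[18,40,2],0.12,-1],
  [[18,40,2],0.12,-1],
  [[18,40,2],0.12,-1],
  [[18,40,2],0.12,-1],
  [[18,40,2],0.12,-1],
  [[18,40,2],0.12,-1],
  [[18,40,2],0.12,-1],
  [[20,38,2],0.12,-1],
  [[20,38,0],0.06,-1],
  [[0,0,0],0,-1],
  [[0,0,0],0,-1],
], newtons=50)

```text
clock: 1.45
position: [0.444, -0.1719, 0.2493]
tool_rot: [-3.141, 0.0, 1.57]
force: [0.7, -0.7, -0.6]
grip_width: 0.0853
finger_force: 0.0
```

```bash
python3 - <<'E'
from h import *
f=snap("wrist","w1"); s=bot.observe(); print(s["clock"],s["position"].round(4),s["tool_rot"].round(4),s["qpos"].round(2),s["force"])
E
```

```text
1.5 [ 0.4436 -0.1728  0.2492] [-3.1413e+00  2.0000e-04  1.5682e+00] [ 0.61  0.29 -0.45  1.94  0.15  0.95  0.09] [-0.16571492  0.33229034  0.21137605]
```

View pics/w1.png

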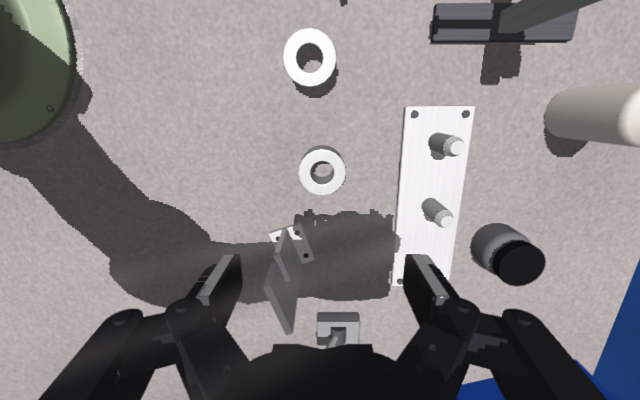

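```bash
cat >> h.py <<'E'
def rings(f,th=200,z=0.044):
    g=f["image"].astype(int); m=((g.min(2)>th)&(g.max(2)-g.min(2)<30)).astype(np.uint8)
    cs,hi=cv2.findContours(m,cv2.RETR_CCOMP,cv2.CHAIN_APPROX_NONE); out=[]
    for i,c in enumerate(cs):
        if hi[0][i][3]<0 and len(c)>30:
            P=np.array([onz(f,p[0],z)[:2] for p in c]); r=cv2.minAreaRect((P*1000).astype(np.float32))
            if 52<min(r[1]) and max(r[1])<68:
                (x,y),rad=cv2.minEnclosingCircle((P*1000).astype(np.float32)); uv=c[:,0].mean(0)
                out.append((np.round([x,y],1),round(rad,1),np.round(r[0],1),np.round(r[1],1),cv2.fitEllipse(c)[0]))
    return out
E
python3 - <<'E'
from h import *
f=snap("wrist");T=snap("top")
W=rings(f);Q=rings(T,165)
for w in W+Q: print(w)
for w in W:
    for q in Q:
        p,e=tri(f,w[4],T,q[4]); 
        if e<.01: print(p.round(4),e)
for n,uv in [("stud2",(453,146)),("stud1",(442,219))]:
    print(n,onz(f,uv,.073).round(4))
for n,uv,b in [("stud2",(453,146),(516,131)),("stud1",(442,219),(582,130))]:
    print(tri(f,uv,T,(130+b[0]/2.105,130+b[1]/2.105)))
E
```

```text
(array([ 442.9, -168.4]), 29.4, array([ 443.1, -168.4]), array([58.1, 57. ]), (321.9921569824219, 170.86154174804688))
(array([429.3, -37.7]), 29.4, array([429. , -37.7]), array([57.3, 58. ]), (309.30120849609375, 55.456687927246094))
(array([428.2, -38.1]), 29.9, array([428. , -37.5]), array([57.1, 55.3]), (338.87811279296875, 251.8127899169922))
[ 0.4286 -0.0376  0.0471] 0.0017929928016153461
stud2 [ 0.5901 -0.1332  0.073 ]
stud1 [ 0.5893 -0.2214  0.073 ]
(array([ 0.595943  , -0.13523787,  0.06028186]), np.float64(0.0007067365134698472))
(array([ 0.59823179, -0.22594044,  0.05666547]), np.float64(0.005081817337376815))
```

Request:
arm_command([
  [[0,4,-40],0,-1],
  [[0,0,-40],0,-1],
  [[0,0,-40],0,-1],
  [[0,0,-40],0,-1],
  [[0,0,-30],0,-1],
  [[0,0,-25],0,-1],
  [[0,0,-22],0,-1],
  [[0,0,0],0,-1],
  [[0,0,0],0,0.5],
  [[0,0,0],0,1],
  [[0,0,0],0,1],
  [[0,0,0],0,1],
  [[0,0,0],0,1],
  [[0,0,0],0,1],
], newtons=50)

```text
clock: 3.0
position: [0.4442, -0.169, 0.0138]
tool_rot: [3.14, 0.001, 1.568]
force: [-1.9, 0.5, 8.7]
grip_width: 0.0588
finger_force: 51.6
```

Request:
arm_command([
  [[0,0,30],0,1],
  [[0,0,40],0,1],
  [[0,0,40],0,1],
  [[20,0,30],0,1],
  [[30,-10,0],0,1],
  [[30,-10,0],0,1],
  [[20,-10,0],0,1],
  [[10,-2,0],0,1],
  [[0,0,0],0,1],
  [[0,0,0],0,1],
])

```text
clock: 4.0
position: [0.5529, -0.2, 0.1525]
tool_rot: [-3.141, -0.0, 1.569]
force: [-0.5, 0.6, -2.8]
grip_width: 0.0591
finger_force: 55.9
```

```bash
python3 - <<'E'
from h import *
f=snap("wrist","w2"); s=bot.observe(); print(s["position"].round(4),s["grip_width"],s["force"])
E
```

```text
[ 0.5528 -0.2001  0.1525] 0.05907427228751668 [-0.3772347  -0.1899636  -2.87421398]
```

View pics/w2.png

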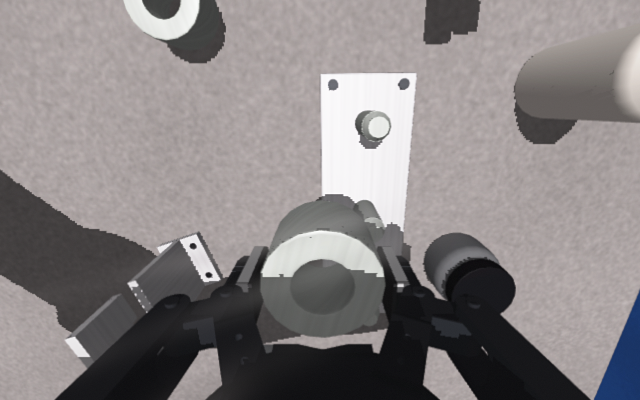

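```bash
python3 - <<'E'
from h import *
f=snap("wrist")
g=f["image"]; 
print("tip",onz(f,(377,126),.073).round(4),"corners",onz(f,(321,74),.012).round(4),onz(f,(416,74),.012).round(4),"edge",onz(f,(322,190),.012).round(4))
# stud tip by mask
m=((g[100:160,345:400].min(2)>200)).astype(np.uint8)
n,l,st,c=cv2.connectedComponentsWithStats(m); print(st[1:],c[1:]+[345,100])
E
```

```text
tip [ 0.5947 -0.1327  0.073 ] corners [ 0.5517 -0.0898  0.012 ] [ 0.6394 -0.0899  0.012 ] edge [ 0.5524 -0.2012  0.012 ]
[[   0    0   55   60 2233]
 [  24   16   20   22  337]] [[371.93416928 130.36721899]
 [378.5074184  126.51335312]]
```

Request:
arm_command([
  [[15,-8,0],0,1],
  [[20,-10,0],0,1],
  [[8,-6,-20],0,1],
  [[0,0,-25],0,1],
  [[0,0,-15],0,1],
  [[0,0,-10],0,1],
  [[0,0,-10],0,1],
  [[0,0,-5],0,1],
  [[0,0,0],0,1],
])

```text
clock: 5.0
position: [0.5967, -0.2243, 0.0671]
tool_rot: [-3.141, -0.0, 1.569]
force: [-0.5, -0.4, -2.3]
grip_width: 0.0593
finger_force: 55.9
```

Request:
arm_command([
  [[0,0,-15],0,1],
  [[0,0,-12],0,1],
  [[0,0,-8],0,1],
  [[0,0,-4],0,1],
  [[0,0,0],0,1],
  [[0,0,0],0,1],
])

```text
clock: 5.6
position: [0.597, -0.2244, 0.0285]
tool_rot: [3.141, 0.0, 1.569]
force: [0.2, 0.1, -3.1]
grip_width: 0.0593
finger_force: 55.9
```

Request:
arm_command([
  [[0,0,-2],0,1],
  [[0,0,0],0,1],
  [[0,0,0],0,0],
  [[0,0,0],0,-1],
  [[0,0,0],0,-1],
  [[0,0,0],0,-1],
  [[0,0,20],0,-1],
  [[0,0,40],0,-1],
  [[0,0,40],0,-1],
  [[0,0,40],0,-1],
  [[-15,20,40],0,-1],
  [[-30,30,20],0,-1],
  [[-30,30,0],0,-1],
  [[-30,30,0],0,-1],
  [[-30,30,0],0,-1],
  [[-30,25,0],0,-1],
  [[0,0,0],0,-1],
  [[0,0,0],0,-1],
])

```text
clock: 7.4
position: [0.432, -0.0593, 0.2269]
tool_rot: [3.14, 0.001, 1.57]
force: [0.6, -0.4, 0.5]
grip_width: 0.0853
finger_force: 0.0
```

```bash
python3 - <<'E'
from h import *
f=snap("wrist","w3"); s=bot.observe(); print(s["position"].round(4))
for r in rings(f)+rings(f,200,.056)+rings(snap("top"),165):print(r)
E
```

```text
[ 0.4324 -0.0597  0.2267]
(array([429.3, -37.7]), 29.3, array([428.9, -37.9]), array([57.4, 57.2]), (319.81024169921875, 160.1721954345703))
(array([429.4, -35.5]), 28.2, array([429. , -35.7]), array([55.2, 55. ]), (319.81024169921875, 160.1721954345703))
```

View pics/w3.png

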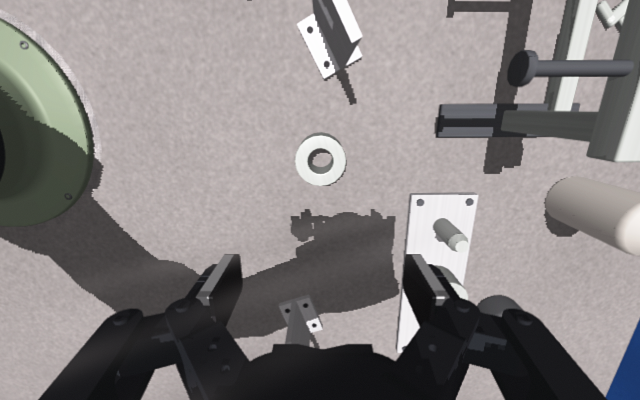

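Request:
arm_command([
  [[-3,22,-30],0,-1],
  [[0,0,-40],0,-1],
  [[0,0,-40],0,-1],
  [[0,0,-40],0,-1],
  [[0,0,-30],0,-1],
  [[0,0,-20],0,-1],
  [[0,0,-13],0,-1],
  [[0,0,0],0,-1],
  [[0,0,0],0,0.5],
  [[0,0,0],0,1],
  [[0,0,0],0,1],
  [[0,0,0],0,1],
  [[0,0,0],0,1],
  [[0,0,0],0,1],
])

```text
clock: 8.9
position: [0.4295, -0.0377, 0.0143]
tool_rot: [3.14, 0.0, 1.568]
force: [-1.2, 0.3, 8.3]
grip_width: 0.0594
finger_force: 51.8
```

Request:
arm_command([
  [[0,0,30],0,1],
  [[0,0,40],0,1],
  [[0,0,40],0,1],
  [[20,-10,20],0,1],
  [[30,-20,0],0,1],
  [[30,-20,0],0,1],
  [[30,-20,0],0,1],
  [[30,-16,0],0,1],
  [[27,-10,0],0,1],
  [[0,0,0],0,1],
  [[0,0,0],0,1],
])

```text
clock: 10.0
position: [0.5956, -0.1336, 0.1435]
tool_rot: [-3.141, -0.0, 1.568]
force: [-0.3, 0.5, -3.6]
grip_width: 0.0591
finger_force: 56.2
```

Request:
arm_command([
  [[1,0,-30],0,1],
  [[0,0,-20],0,1],
  [[0,0,-10],0,1],
  [[0,0,-10],0,1],
  [[0,0,-8],0,1],
  [[0,0,-8],0,1],
  [[0,0,0],0,1],
])

```text
clock: 10.7
position: [0.5965, -0.1333, 0.0566]
tool_rot: [-3.141, -0.0, 1.569]
force: [0.7, -0.8, -3.6]
grip_width: 0.0594
finger_force: 56.1
```

Request:
arm_command([
  [[0,0,-10],0,1],
  [[0,0,-10],0,1],
  [[0,0,-7],0,1],
  [[0,0,-3],0,1],
  [[0,0,0],0,1],
  [[0,0,-1],0,1],
  [[0,0,0],0,1],
])

```text
clock: 11.4
position: [0.597, -0.1334, 0.0265]
tool_rot: [3.141, 0.0, 1.569]
force: [-1.2, 1.1, 1.2]
grip_width: 0.0593
finger_force: 56.4
```

Request:
arm_command([
  [[0,0,0],0,0],
  [[0,0,0],0,-1],
  [[0,0,0],0,-1],
  [[0,0,0],0,-1],
  [[0,0,20],0,-1],
  [[0,0,40],0,-1],
  [[0,0,45],0,-1],
  [[0,0,45],0,-1],
  [[-10,10,45],0,-1],
  [[-20,25,40],0,-1],
  [[-27,30,40],0,-1],
  [[-30,30,0],0,-1],
  [[-30,30,0],0,-1],
  [[-25,25,0],0,-1],
  [[-25,15,0],0,-1],
  [[0,0,0],0,-1],
  [[0,0,0],0,-1],
])

```text
clock: 13.1
position: [0.4336, 0.0273, 0.2959]
tool_rot: [3.141, 0.001, 1.569]
force: [0.2, -0.4, -0.5]
grip_width: 0.0854
finger_force: 0.0
```

```bash
python3 - <<'E'
from h import *
f=snap("wrist","w4"); s=bot.observe(); print(s["position"].round(4))
T=snap("top","top1")
E
```

```text
[0.434  0.027  0.2958]
```

View pics/w4.png

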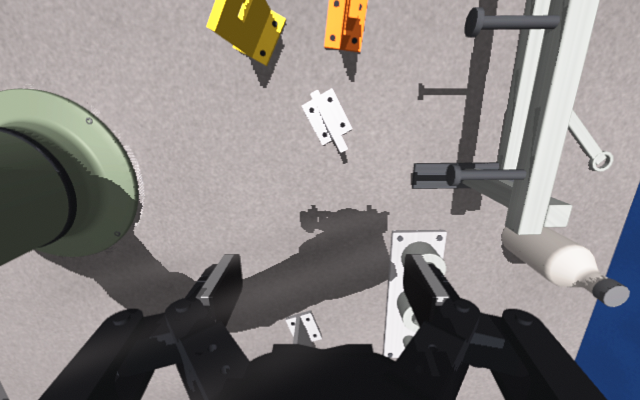

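```bash
cat >> h.py <<'E'
def blob(f,uv,th=170,win=60):
    g=f["image"].astype(int); m=((g.min(2)>th)&(g.max(2)-g.min(2)<30)).astype(np.uint8)
    k=np.zeros_like(m); u,v=map(int,uv); k[max(0,v-win):v+win,max(0,u-win):u+win]=1; m*=k
    m=cv2.morphologyEx(m,cv2.MORPH_CLOSE,np.ones((5,5),np.uint8))
    n,l,st,c=cv2.connectedComponentsWithStats(m); i=1+np.argmax(st[1:,4]); 
    cs,_=cv2.findContours((l==i).astype(np.uint8),cv2.RETR_EXTERNAL,cv2.CHAIN_APPROX_NONE)
    return max(cs,key=len)
E
python3 - <<'E'
from h import *
f=snap("wrist")
c=blob(f,(327,120),200,45); print(cv2.approxPolyDP(c,3,True)[:,0].tolist())
for uv in [(302,105),(334,89),(353,127)]: print("foot",uv,onz(f,uv,.008).round(4))
for uv in [(315,93),(342,152)]: print("top",uv,onz(f,uv,.15).round(4))
for uv in [(457,174),(475,22)]: print("head",uv,onz(f,uv,.17).round(4))
cv2.imwrite("pics/w4c.png",cv2.resize(f["image"][60:190,280:480,::-1],(800,520),interpolation=cv2.INTER_CUBIC))
E
```

```text
[[315, 89], [301, 107], [322, 144], [334, 140], [340, 151], [346, 149], [342, 133], [352, 128], [332, 88], [324, 92]]
foot (302, 105) [0.405  0.1113 0.008 ]
foot (334, 89) [0.4511 0.1328 0.008 ]
foot (353, 127) [0.4797 0.0802 0.008 ]
top (315, 93) [0.4273 0.121  0.15  ]
top (342, 152) [0.4543 0.0646 0.15  ]
head (457, 174) [0.5653 0.046  0.17  ]
head (475, 22) [0.5615 0.1753 0.17  ]
```

View pics/w4c.png

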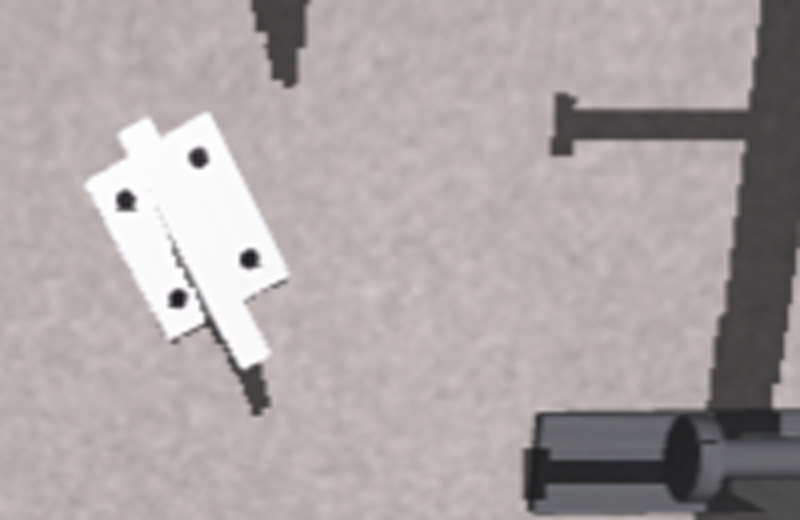

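```bash
cat >> h.py <<'E'
def bracket(f,foot,top):
    P=np.array([onz(f,p,.008)[:2] for p in foot]); a,b=[onz(f,p,.15)[:2] for p in top]
    d=a-b; e=(P[1]+P[0]-P[2]-P[3]); yaw=lambda v:np.arctan2(-v[0],v[1])
    print("foot c",P.mean(0).round(4),"yaw %.3f"%yaw(e),"sides",[round(np.linalg.norm(P[i]-P[i-1]),4) for i in range(4)])
    print("top  c",((a+b)/2).round(4),"yaw %.3f"%yaw(d),"len %.4f"%np.linalg.norm(d))
E
python3 - <<'E'
from h import *
f=snap("wrist")
bracket(f,[(301.2,106.2),(332.5,88),(352,128.7),(323,145)],[(313.8,92),(343.8,150.5)])
E
```

```text
foot c [0.4414 0.0939] yaw 0.498 sides [np.float64(0.064), np.float64(0.0513), np.float64(0.0636), np.float64(0.0492)]
top  c [0.4411 0.0941] yaw 0.491 len 0.0632
```

Request:
arm_command([
  [[2,20,0],0.12,-1],
  [[2,20,0],0.13,-1],
  [[2,20,0],0.13,-1],
  [[1,7,0],0.12,-1],
  [[0,0,-40],0,-1],
  [[0,0,-40],0,-1],
  [[0,0,-40],0,-1],
  [[0,0,-30],0,-1],
  [[0,0,-24],0,-1],
  [[0,0,0],0,-1],
  [[0,0,0],0,0],
  [[0,0,0],0,1],
  [[0,0,0],0,1],
  [[0,0,0],0,1],
  [[0,0,0],0,1],
  [[0,0,0],0,1],
  [[0,0,0],0,1],
  [[0,0,0],0,1],
], newtons=70)

```text
clock: 15.1
position: [0.441, 0.0944, 0.1221]
tool_rot: [3.141, 0.001, 2.068]
force: [-2.3, -0.8, 9.5]
grip_width: 0.0068
finger_force: 69.5
```

Request:
arm_command([
  [[0,0,30],0,1],
  [[0,0,45],0,1],
  [[0,0,45],0,1],
  [[0,0,40],0,1],
  [[10,5,5],-0.12,1],
  [[15,5,0],-0.12,1],
  [[15,5,0],-0.12,1],
  [[15,5,0],-0.13,1],
  [[5,3,0],0,1],
  [[0,0,0],0,1],
  [[0,0,0],0,1],
])

```text
clock: 16.2
position: [0.4999, 0.1172, 0.2864]
tool_rot: [-3.141, 0.0, 1.582]
force: [-0.0, 0.3, -2.0]
grip_width: 0.0069
finger_force: 69.3
```

```bash
python3 - <<'E'
from h import *
f=snap("wrist","w5"); s=bot.observe(); print(s["position"].round(4),s["tool_rot"])
E
```

```text
[0.4999 0.1171 0.2865] [-3.14116493e+00  3.23087118e-04  1.58117678e+00]
```

View pics/w5.png

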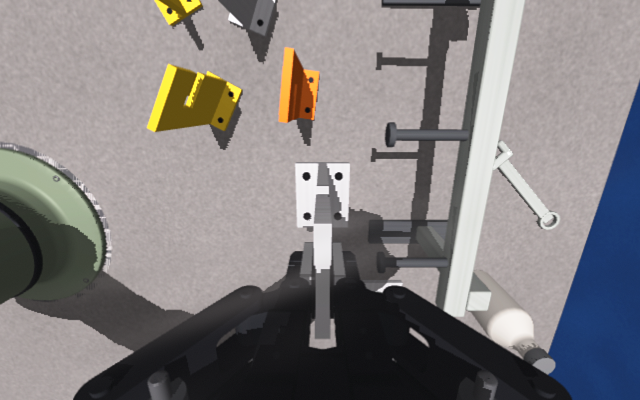

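```bash
python3 - <<'E'
from h import *
f=snap("wrist"); g=f["image"].astype(int).sum(2)
for v0,v1 in [(115,150),(248,276)]:
    for u in (405,420,435,450):
        c=g[v0:v1,u]; d=np.where(c<230)[0]+v0; print(u,d.min(),d.max(),onz(f,(u,(d.min()+d.max())/2),.17).round(4), g[v0:v1:5,u].tolist() if u==420 else "")
print("head1",onz(f,(388,134),.17),"beam edge",onz(f,(470,134),.182), onz(f,(486,20),.182))
E
```

```text
405 138 139 [0.5739 0.1721 0.17  ] 
420 127 149 [0.5874 0.1727 0.17  ] [514, 423, 381, 257, 304, 141, 198]
435 115 140 [0.5997 0.1821 0.17  ] 
450 138 139 [0.6146 0.1726 0.17  ] 
405 258 258 [0.5864 0.0503 0.17  ] 
420 248 258 [0.6013 0.0563 0.17  ] [223, 220, 189, 313, 496, 505]
435 250 259 [0.6171 0.0547 0.17  ] 
450 253 262 [0.6332 0.0514 0.17  ] 
head1 [0.55820756 0.17594115 0.17      ] beam edge [0.62588072 0.17777904 0.182     ] [0.62347983 0.26308049 0.182     ]
```

```bash
python3 - <<'E'
from h import *
f=snap("wrist"); g=f["image"].astype(int).sum(2)
print(np.median(g[122:148,405:450],axis=1).astype(int).tolist()); print(np.median(g[250:275,400:440],axis=1).astype(int).tolist())
for u,v in [(405,129),(405,140),(445,129),(445,140)]: print(u,v,onz(f,(u,v),.17).round(4))
E
```

```text
[501, 494, 491, 499, 505, 496, 399, 249, 259, 289, 298, 310, 313, 300, 280, 253, 208, 180, 382, 500, 505, 502, 501, 504, 510, 511]
[228, 227, 225, 223, 220, 219, 208, 161, 198, 241, 276, 299, 312, 312, 304, 277, 300, 506, 513, 508, 506, 508, 511, 504, 505]
405 129 [0.5733 0.1803 0.17  ]
405 140 [0.5742 0.1707 0.17  ]
445 129 [0.6091 0.1807 0.17  ]
445 140 [0.6105 0.1711 0.17  ]
```

Request:
arm_command([
  [[20,0,0],0,1],
  [[30,0,0],0,1],
  [[30,0,0],0,1],
  [[15,0,0],0,1],
  [[0,0,-20],0,1],
  [[0,0,-30],0,1],
  [[0,0,-25],0,1],
  [[0,0,-15],0,1],
  [[0,0,0],0,1],
  [[0,0,0],0,1],
])

```text
clock: 17.35
position: [0.5959, 0.1175, 0.1974]
tool_rot: [3.141, -0.0, 1.579]
force: [-0.1, 1.0, -2.5]
grip_width: 0.0068
finger_force: 69.3
```

Request:
arm_command([
  [[0,15,-1],0,1],
  [[0,15,0],0,1],
  [[0,12,0],0,1],
  [[0,8,0],0,1],
  [[0,4,0],0,1],
  [[0,2,0],0,1],
  [[0,1,0],0,1],
  [[0,0,0],0,1],
])

```text
clock: 18.15
position: [0.5956, 0.174, 0.1955]
tool_rot: [-3.141, 0.0, 1.578]
force: [0.3, -0.4, -2.9]
grip_width: 0.0068
finger_force: 69.4
```

Request:
arm_command([
  [[0,1,0],0,1],
  [[0,1,0],0,1],
  [[0,1,0],0,1],
  [[0,0,0],0,1],
])

```text
clock: 18.55
position: [0.5955, 0.1775, 0.1955]
tool_rot: [-3.142, -0.0, 1.579]
force: [-0.6, -0.7, -3.6]
grip_width: 0.0069
finger_force: 69.4
```

Request:
arm_command([
  [[0,1,0],0,1],
  [[0,0,0],0,1],
  [[0,1,0],0,1],
  [[0,0,0],0,1],
])

```text
clock: 18.95
position: [0.5956, 0.1783, 0.1954]
tool_rot: [-3.141, 0.002, 1.578]
force: [0.4, -6.7, -2.1]
grip_width: 0.0069
finger_force: 69.6
```

Request:
arm_command([
  [[0,-3,0],0,1],
  [[0,0,0],0,1],
  [[0,0,-3],0,1],
  [[0,0,-3],0,1],
  [[0,0,-2],0,1],
  [[0,0,0],0,1],
  [[0,0,0],0,1],
])

```text
clock: 19.65
position: [0.5955, 0.1765, 0.1874]
tool_rot: [-3.141, -0.0, 1.579]
force: [1.0, -0.4, -2.9]
grip_width: 0.0068
finger_force: 69.4
```

Request:
arm_command([
  [[0,0,-1],0,1],
  [[0,0,-1],0,1],
  [[0,0,0],0,1],
  [[0,0,0],0,1],
])

```text
clock: 20.05
position: [0.5957, 0.1765, 0.1859]
tool_rot: [3.141, -0.0, 1.579]
force: [-0.7, -0.3, 3.7]
grip_width: 0.0068
finger_force: 70.6
```

Request:
arm_command([
  [[0,0,0],0,0.7],
  [[0,0,0],0,0.4],
  [[0,0,0],0,0],
  [[0,0,0],0,-0.5],
  [[0,0,0],0,-1],
  [[0,0,0],0,-1],
  [[0,0,10],0,-1],
  [[0,0,30],0,-1],
  [[0,0,40],0,-1],
  [[-20,5,35],0,-1],
  [[-30,15,0],0,-1],
  [[-30,20,0],0,-1],
  [[-30,20,0],0,-1],
  [[-30,20,0],0,-1],
  [[-25,14,0],0,-1],
  [[-10,0,0],0,-1],
  [[0,0,0],0,-1],
  [[0,0,0],0,-1],
])

```text
clock: 21.85
position: [0.4214, 0.2698, 0.3009]
tool_rot: [3.141, 0.0, 1.578]
force: [0.6, 0.6, -0.8]
grip_width: 0.0855
finger_force: 0.0
```

```bash
python3 - <<'E'
from h import *
f=snap("wrist","w6"); s=bot.observe(); print(s["position"].round(4),s["tool_rot"],s["qpos"].round(2))
p=proj(f,[.40,.345,.08]).astype(int); print(p)
w=f["image"][:,:,::-1]; y0=max(0,p[1]-65);x0=max(0,p[0]-100); print("crop",x0,y0)
a=cv2.resize(w[y0:y0+130,x0:x0+200],(600,390),interpolation=cv2.INTER_CUBIC)
S=snap("side")["image"][:,:,::-1]; b=cv2.resize(S[170:290,200:340],(455,390))
b=cv2.resize(b,(200,171)); 
o=np.zeros((390,800,3),np.uint8); o[:,:600]=a; o[:171,600:]=b; cv2.imwrite("pics/w6c.png",o)
E
```

```text
[0.4216 0.2697 0.3007] [3.14118099e+00 6.97919133e-06 1.57725535e+00] [-0.14  0.31 -0.68  1.81  0.22  1.1  -0.89]
[305 112]
crop 205 47
```

View pics/w6c.png

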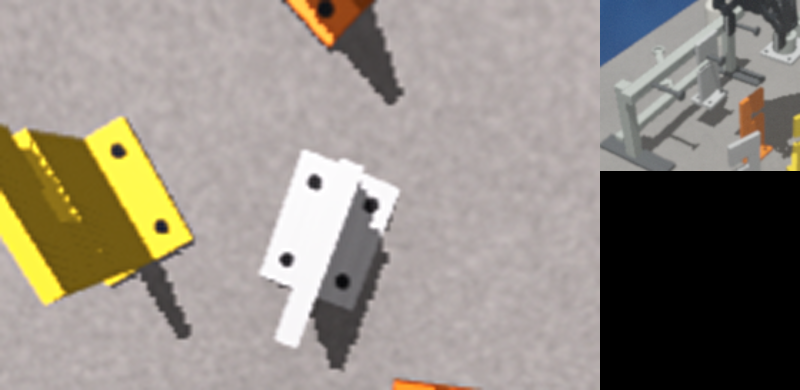

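```bash
python3 - <<'E'
from h import *
f=snap("wrist"); c=lambda u,v:(205+u/3,47+v/3)
bracket(f,[c(303,150),c(399,190),c(353,308),c(260,273)],[c(350,163),c(288,344)])
# yellow / orange neighbours
g=cv2.cvtColor(f["image"],cv2.COLOR_RGB2HSV); m=((g[:,:,0]<35)&(g[:,:,1]>150)&(g[:,:,2]>60)).astype(np.uint8)
n,l,st,cc=cv2.connectedComponentsWithStats(m)
for i in range(1,n):
    if st[i,4]>200: print(st[i], onz(f,cc[i],.05).round(3))
E
```

```text
foot c [0.4095 0.3268] yaw -0.366 sides [np.float64(0.0627), np.float64(0.0503), np.float64(0.0618), np.float64(0.0502)]
top  c [0.4096 0.3265] yaw -0.342 len 0.0635
[ 282    0   58   63 2197] [0.407 0.445 0.05 ]
[ 183   86   86   62 3070] [0.294 0.342 0.05 ]
[ 331  174   38   83 1857] [0.465 0.211 0.05 ]
[ 245  178   54   86 1427] [0.349 0.207 0.05 ]
```

Request:
arm_command([
  [[-4,20,0],-0.12,-1],
  [[-4,20,0],-0.12,-1],
  [[-4,17,0],-0.118,-1],
  [[0,0,-40],0,-1],
  [[0,0,-40],0,-1],
  [[0,0,-40],0,-1],
  [[0,0,-35],0,-1],
  [[0,0,-24],0,-1],
  [[0,0,0],0,-1],
  [[0,0,0],0,0],
  [[0,0,0],0,1],
  [[0,0,0],0,1],
  [[0,0,0],0,1],
  [[0,0,0],0,1],
  [[0,0,0],0,1],
  [[0,0,0],0,1],
  [[0,0,0],0,1],
])

```text
clock: 23.7
position: [0.409, 0.3275, 0.122]
tool_rot: [3.141, -0.001, 1.221]
force: [1.3, -1.3, 8.0]
grip_width: 0.0066
finger_force: 69.0
```

Request:
arm_command([
  [[0,0,30],0,1],
  [[0,0,45],0,1],
  [[0,0,45],0,1],
  [[0,0,45],0,1],
  [[0,-10,25],0.12,1],
  [[10,-25,0],0.12,1],
  [[20,-25,0],0.118,1],
  [[30,-15,0],0,1],
  [[35,0,0],0,1],
  [[35,0,0],0,1],
  [[35,0,0],0,1],
  [[20,0,0],0,1],
  [[0,0,0],0,1],
  [[0,0,0],0,1],
])

```text
clock: 25.1
position: [0.5932, 0.2524, 0.3109]
tool_rot: [-3.14, 0.0, 1.579]
force: [0.3, 0.3, -3.0]
grip_width: 0.0069
finger_force: 69.1
```

```bash
python3 - <<'E'
from h import *
f=snap("wrist","w7"); g=f["image"].astype(int).sum(2)
for x in (.575,.585,.605):
    a=proj(f,[x,.306,.17]); u=int(round(a[0])); v=int(round(a[1])); print(u,v,[(r,int(g[r,u])) for r in range(v-13,v+14)])
    print([onz(f,(u,r),.17)[1].round(4) for r in (v-10,v,v+10)])
E
```

```text
305 136 [(123, 515), (124, 518), (125, 515), (126, 502), (127, 494), (128, 486), (129, 491), (130, 492), (131, 388), (132, 231), (133, 254), (134, 278), (135, 302), (136, 372), (137, 312), (138, 275), (139, 245), (140, 199), (141, 174), (142, 376), (143, 486), (144, 490), (145, 498), (146, 514), (147, 526), (148, 522), (149, 506)]
[np.float64(0.316), np.float64(0.3064), np.float64(0.2967)]
315 137 [(124, 484), (125, 496), (126, 498), (127, 501), (128, 493), (129, 502), (130, 501), (131, 389), (132, 232), (133, 254), (134, 281), (135, 302), (136, 371), (137, 309), (138, 271), (139, 248), (140, 196), (141, 173), (142, 375), (143, 472), (144, 480), (145, 488), (146, 491), (147, 489), (148, 489), (149, 473), (150, 464)]
[np.float64(0.3151), np.float64(0.3055), np.float64(0.2957)]
335 137 [(124, 475), (125, 476), (126, 483), (127, 483), (128, 481), (129, 486), (130, 479), (131, 377), (132, 232), (133, 256), (134, 279), (135, 303), (136, 360), (137, 312), (138, 276), (139, 246), (140, 199), (141, 174), (142, 379), (143, 486), (144, 483), (145, 478), (146, 473), (147, 469), (148, 471), (149, 475), (150, 487)]
[np.float64(0.3153), np.float64(0.3057), np.float64(0.2959)]
```

Request:
arm_command([
  [[0,0,-30],0,1],
  [[0,0,-35],0,1],
  [[0,0,-30],0,1],
  [[0,0,-20],0,1],
  [[0,0,0],0,1],
  [[0,0,0],0,1],
  [[0,12,0],0,1],
  [[0,15,0],0,1],
  [[0,12,0],0,1],
  [[0,8,0],0,1],
  [[0,4,0],0,1],
  [[0,0,0],0,1],
  [[0,0,0],0,1],
])

```text
clock: 26.45
position: [0.5936, 0.303, 0.1964]
tool_rot: [-3.141, 0.0, 1.578]
force: [1.5, 0.7, -3.5]
grip_width: 0.0068
finger_force: 69.1
```

Request:
arm_command([
  [[0,2,0],0,1],
  [[0,1,0],0,1],
  [[0,1,0],0,1],
  [[0,0,0],0,1],
])

```text
clock: 26.85
position: [0.5936, 0.3074, 0.1966]
tool_rot: [3.142, -0.0, 1.579]
force: [0.5, 0.5, -2.6]
grip_width: 0.0065
finger_force: 69.1
```

Request:
arm_command([
  [[0,1,0],0,1],
  [[0,0,0],0,1],
  [[0,1,0],0,1],
  [[0,0,0],0,1],
])

```text
clock: 27.25
position: [0.5937, 0.3086, 0.1964]
tool_rot: [-3.141, 0.001, 1.578]
force: [-0.2, -5.1, -1.8]
grip_width: 0.0068
finger_force: 69.3
```

Request:
arm_command([
  [[0,-3,0],0,1],
  [[0,0,0],0,1],
  [[0,0,-3],0,1],
  [[0,0,-3],0,1],
  [[0,0,-3],0,1],
  [[0,0,-1],0,1],
  [[0,0,0],0,1],
  [[0,0,0],0,1],
])

```text
clock: 28.05
position: [0.5936, 0.3064, 0.1866]
tool_rot: [3.142, -0.0, 1.579]
force: [-0.3, 0.4, -4.3]
grip_width: 0.007
finger_force: 69.4
```

Request:
arm_command([
  [[0,0,-1],0,1],
  [[0,0,0],0,1],
  [[0,0,0],0,0.7],
  [[0,0,0],0,0.4],
  [[0,0,0],0,0],
  [[0,0,0],0,-0.5],
  [[0,0,0],0,-1],
  [[0,0,0],0,-1],
  [[0,0,10],0,-1],
  [[0,0,30],0,-1],
  [[0,0,40],0,-1],
  [[-20,-10,35],0,-1],
  [[-30,-30,0],0,-1],
  [[-30,-35,0],0,-1],
  [[-25,-35,0],0,-1],
  [[-20,-40,0],0,-1],
  [[-10,-40,0],0,-1],
  [[-5,-40,0],0,-1],
  [[0,-40,0],0,-1],
  [[0,-40,0],0,-1],
])

```text
clock: 30.05
position: [0.4533, -0.0051, 0.3016]
tool_rot: [3.14, 0.0, 1.579]
force: [0.5, -1.3, 0.1]
grip_width: 0.0857
finger_force: 0.0
```

Request:
arm_command([
  [[0,-40,0],0,-1],
  [[0,-40,0],0,-1],
  [[0,-40,0],0,-1],
  [[0,-40,0],0,-1],
  [[0,-40,0],0,-1],
  [[-10,-40,0],0,-1],
  [[-10,-40,0],0,-1],
  [[-10,-40,0],0,-1],
  [[-10,-30,0],0,-1],
  [[0,-10,0],0,-1],
  [[0,0,0],0,-1],
  [[0,0,0],0,-1],
])

```text
clock: 31.25
position: [0.4142, -0.3624, 0.3009]
tool_rot: [3.141, -0.0, 1.58]
force: [0.7, 0.1, -0.0]
grip_width: 0.0854
finger_force: 0.0
```

```bash
python3 - <<'E'
from h import *
f=snap("wrist","w8"); s=bot.observe(); print(s["position"].round(4),s["tool_rot"],s["qpos"].round(2),s["clock"])
p=proj(f,[.40,-.297,.08]).astype(int); print(p)
w=f["image"][:,:,::-1]; y0=max(0,p[1]-65);x0=max(0,p[0]-70); print("crop",x0,y0)
a=cv2.resize(w[y0:y0+130,x0:x0+133],(399,390),interpolation=cv2.INTER_CUBIC)
S=snap("side")["image"][:,:,::-1]; b=cv2.resize(S[140:280,200:344],(400,390))
cv2.imwrite("pics/w8c.png",np.hstack([a,b]))
E
```

```text
[ 0.4143 -0.3622  0.3009] [ 3.14111943e+00 -2.17684276e-04  1.58055268e+00] [ 0.89  0.35 -0.36  1.7   0.14  1.12  0.49] 31.3
[311 120]
crop 241 55
```

View pics/w8c.png

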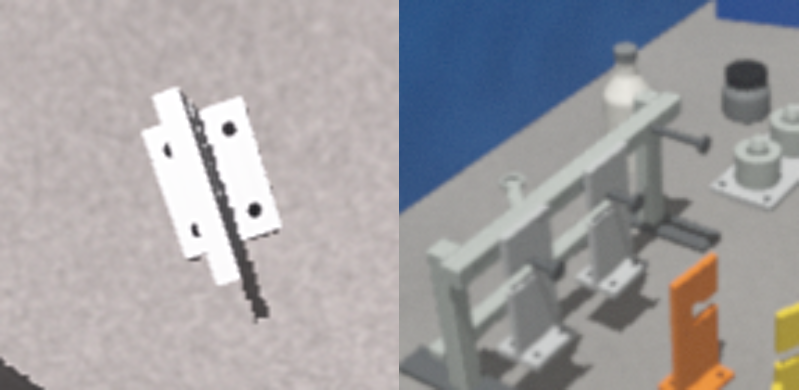

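```bash
python3 - <<'E'
from h import *
f=snap("wrist"); c=lambda u,v:(241+u/3,55+v/3)
bracket(f,[c(142,132),c(241,97),c(282,230),c(188,260)],[c(167,92),c(229,281)])
E
```

```text
foot c [ 0.3986 -0.2927] yaw 0.335 sides [np.float64(0.0648), np.float64(0.0506), np.float64(0.0655), np.float64(0.0498)]
top  c [ 0.3986 -0.2917] yaw 0.324 len 0.0637
```

Request:
arm_command([
  [[-4,20,0],0.1,-1],
  [[-4,20,0],0.11,-1],
  [[-4,20,0],0.11,-1],
  [[-4,10,0],0,-1],
  [[0,0,-40],0,-1],
  [[0,0,-40],0,-1],
  [[0,0,-40],0,-1],
  [[0,0,-35],0,-1],
  [[0,0,-24],0,-1],
  [[0,0,0],0,-1],
  [[0,0,0],0,0],
  [[0,0,0],0,1],
  [[0,0,0],0,1],
  [[0,0,0],0,1],
  [[0,0,0],0,1],
  [[0,0,0],0,1],
  [[0,0,0],0,1],
  [[0,0,0],0,1],
])

```text
clock: 33.2
position: [0.3981, -0.2938, 0.122]
tool_rot: [3.141, 0.001, 1.899]
force: [0.4, 0.8, 7.6]
grip_width: 0.0068
finger_force: 69.5
```

Request:
arm_command([
  [[0,0,30],0,1],
  [[0,0,45],0,1],
  [[0,0,45],0,1],
  [[0,0,45],0,1],
  [[10,20,25],-0.1,1],
  [[20,35,0],-0.11,1],
  [[25,40,0],-0.11,1],
  [[30,40,0],0,1],
  [[30,40,0],0,1],
  [[30,40,0],0,1],
  [[25,35,0],0,1],
  [[20,25,0],0,1],
  [[9,10,0],0,1],
  [[0,0,0],0,1],
  [[0,0,0],0,1],
])

```text
clock: 34.7
position: [0.5961, -0.0095, 0.3112]
tool_rot: [-3.141, 0.001, 1.578]
force: [0.1, -0.6, -2.0]
grip_width: 0.0068
finger_force: 68.8
```

```bash
python3 - <<'E'
from h import *
f=snap("wrist","w9"); g=f["image"].astype(int).sum(2); s=bot.observe(); print(s["position"].round(4),s["tool_rot"].round(3),s["grip_width"])
for x in (.575,.585):
    a=proj(f,[x,.046,.17]); u=int(round(a[0])); v=int(round(a[1])); print(u,v,[(r,int(g[r,u])) for r in range(v-10,v+11)])
    print([onz(f,(u,r),.17)[1].round(4) for r in (v-5,v,v+5)])
E
```

```text
[ 0.596  -0.01    0.3114] [-3.141e+00  1.000e-03  1.577e+00] 0.006809413487049335
302 134 [(124, 513), (125, 516), (126, 510), (127, 503), (128, 504), (129, 420), (130, 254), (131, 270), (132, 293), (133, 325), (134, 380), (135, 322), (136, 283), (137, 248), (138, 198), (139, 201), (140, 525), (141, 542), (142, 542), (143, 539), (144, 541)]
[np.float64(0.0511), np.float64(0.0463), np.float64(0.0415)]
312 134 [(124, 507), (125, 512), (126, 521), (127, 530), (128, 521), (129, 417), (130, 252), (131, 275), (132, 297), (133, 325), (134, 381), (135, 320), (136, 281), (137, 250), (138, 201), (139, 168), (140, 321), (141, 321), (142, 307), (143, 307), (144, 314)]
[np.float64(0.0512), np.float64(0.0464), np.float64(0.0415)]
```

Request:
arm_command([
  [[1,0,-30],0,1],
  [[0,0,-35],0,1],
  [[0,0,-30],0,1],
  [[0,0,-20],0,1],
  [[0,0,0],0,1],
  [[0,0,0],0,1],
  [[0,12,0],0,1],
  [[0,15,0],0,1],
  [[0,12,0],0,1],
  [[0,8,0],0,1],
  [[0,4,0],0,1],
  [[0,0,0],0,1],
  [[0,0,0],0,1],
])

```text
clock: 36.05
position: [0.5976, 0.042, 0.1965]
tool_rot: [-3.141, 0.0, 1.579]
force: [-0.1, -0.5, -1.3]
grip_width: 0.0069
finger_force: 68.8
```

Request:
arm_command([
  [[0,2,0],0,1],
  [[0,1,0],0,1],
  [[0,0,0],0,1],
  [[0,0,0],0,1],
])

```text
clock: 36.45
position: [0.5976, 0.0453, 0.1965]
tool_rot: [-3.142, 0.0, 1.579]
force: [0.7, 0.1, -1.6]
grip_width: 0.0069
finger_force: 68.8
```

Request:
arm_command([
  [[0,1,0],0,1],
  [[0,0,0],0,1],
  [[0,1,0],0,1],
  [[0,0,0],0,1],
])

```text
clock: 36.85
position: [0.5976, 0.0465, 0.1965]
tool_rot: [-3.141, 0.001, 1.578]
force: [0.7, -4.8, -2.2]
grip_width: 0.0073
finger_force: 68.9
```

As predicted; back off 3 mm, lower, release, rise.

Request:
arm_command([
  [[0,-3,0],0,1],
  [[0,0,0],0,1],
  [[0,0,-3],0,1],
  [[0,0,-3],0,1],
  [[0,0,-3],0,1],
  [[0,0,-1],0,1],
  [[0,0,-1],0,1],
  [[0,0,0],0,1],
  [[0,0,0],0,1],
])

```text
clock: 37.75
position: [0.5975, 0.0445, 0.1858]
tool_rot: [3.142, 0.0, 1.579]
force: [-3.4, -0.3, 4.4]
grip_width: 0.0069
finger_force: 69.9
```

Request:
arm_command([
  [[0,0,0],0,0.7],
  [[0,0,0],0,0.4],
  [[0,0,0],0,0],
  [[0,0,0],0,-0.5],
  [[0,0,0],0,-1],
  [[0,0,0],0,-1],
  [[0,0,10],0,-1],
  [[0,0,30],0,-1],
  [[0,0,40],0,-1],
  [[-20,-20,35],0,-1],
  [[-30,-40,0],0,-1],
  [[-30,-40,0],0,-1],
  [[-30,-40,0],0,-1],
  [[-30,-40,0],0,0],
  [[-30,-40,0],0,1],
  [[-20,-40,0],0,1],
  [[0,-40,0],0,1],
  [[0,-40,0],0,1],
  [[0,-40,0],0,1],
  [[0,-40,0],0,1],
])

```text
clock: 39.75
position: [0.4074, -0.3773, 0.3015]
tool_rot: [3.141, 0.001, 1.579]
force: [0.8, 0.3, -0.1]
grip_width: -0.0003
finger_force: 0.0
```

Request:
arm_command([
  [[-10,-40,0],0,1],
  [[-10,-35,0],0,1],
  [[-10,-25,0],0,1],
  [[0,0,0],0,1],
  [[0,0,0],0,1],
])

```text
clock: 40.25
position: [0.3775, -0.4756, 0.3009]
tool_rot: [3.141, -0.0, 1.578]
force: [0.1, -0.1, 0.2]
grip_width: -0.0002
finger_force: 0.0
```

```bash
python3 - <<'E'
from h import *
f=snap("wrist","w10"); s=bot.observe(); print(s["position"].round(4),s["tool_rot"].round(3),s["clock"])
S=snap("side"); T=snap("top","top2")
b=cv2.resize(S["image"][140:290,190:420,::-1],(400,260)); a=cv2.resize(f["image"][:,:,::-1],(400,250)); t=cv2.resize(T["image"][130:290,150:510,::-1],(720,320))
o=np.zeros((590,800,3),np.uint8); o[:250,:400]=a;o[:260,400:]=b;o[262:582,:720]=t; cv2.imwrite("pics/m.png",o)
E
```

```text
[ 0.378  -0.4749  0.301 ] [ 3.141 -0.     1.579] 40.3
```

View pics/m.png

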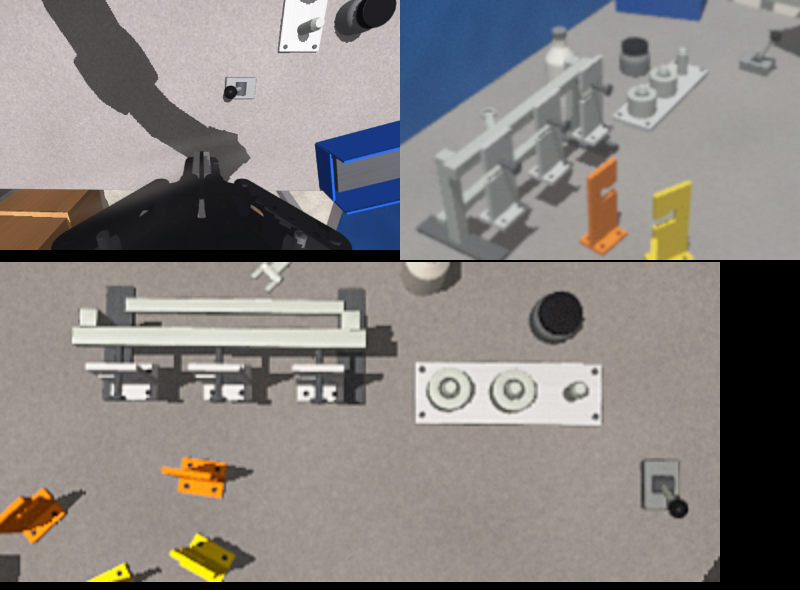

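```bash
python3 - <<'E'
from h import *
f=snap("wrist");T=snap("top")
def dark(f,uv,w=14):
    g=f["image"].astype(int).max(2); u,v=map(int,uv); m=(g[v-w:v+w,u-w:u+w]<50).astype(np.uint8); n,l,st,c=cv2.connectedComponentsWithStats(m); i=1+np.argmax(st[1:,4]); print(st[i]); return c[i]+[u-w,v-w]
a=dark(f,(370,147));b=dark(T,(489,253),8); print(a,b,tri(f,a,T,b))
print("base",onz(T,(480,241.5),.02),onz(f,(384,140),.02))
w=f["image"][110:180,340:430,::-1]; cv2.imwrite("pics/lev.png",cv2.resize(w,(720,560),interpolation=cv2.INTER_CUBIC))
E
```

```text
[  2   5  21  21 315]
[ 3  3 10 10 67]
[367.55873016 148.13015873] [488.53731343 252.74626866] (array([ 0.43403526, -0.44113616,  0.09162937]), np.float64(0.00015016366171871818))
base [ 0.46652237 -0.44015948  0.02      ] [ 0.46927144 -0.43866941  0.02      ]
```

View pics/lev.png

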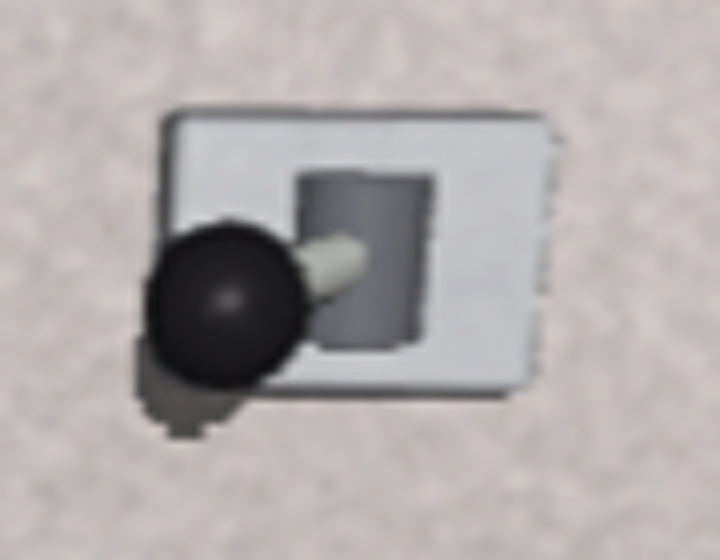

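Request:
arm_command([
  [[7,17,-20],0,1],
  [[8,17,-40],0,1],
  [[0,0,-45],0,1],
  [[0,0,-45],0,1],
  [[0,0,-40],0,1],
  [[0,0,-31],0,1],
  [[0,0,0],0,1],
  [[10,0,0],0,1],
  [[10,0,0],0,1],
  [[10,0,0],0,1],
  [[10,0,0],0,1],
  [[10,0,0],0,1],
  [[10,0,0],0,1],
  [[10,0,0],0,1],
  [[5,0,0],0,1],
  [[5,0,0],0,1],
  [[0,0,0],0,1],
])

```text
clock: 42.2
position: [0.4731, -0.4414, 0.0794]
tool_rot: [3.141, -0.0, 1.579]
force: [-0.3, -0.2, 0.3]
grip_width: -0.0002
finger_force: 0.0
```

Request:
arm_command([
  [[4,0,0],0,1],
  [[4,0,0],0,1],
  [[3,0,0],0,1],
  [[0,0,0],0,1],
])

```text
clock: 42.6
position: [0.4819, -0.4419, 0.0793]
tool_rot: [-3.138, -0.001, 1.578]
force: [-11.3, 0.8, 5.1]
grip_width: -0.0001
finger_force: 5.3
```

```bash
python3 - <<'E'
from h import *
T=snap("top"); g=T["image"].astype(int).max(2); 
for X in([.434,-.441,.09],[.512,-.441,.09],[.47,-.441,.1]): print(X,proj(T,X))
cv2.imwrite("pics/lv2.png",cv2.resize(T["image"][210:270,450:520,::-1],(560,480),interpolation=cv2.INTER_CUBIC))
E
```

```text
[0.434, -0.441, 0.09] [488.31189377 252.7425199 ]
[0.512, -0.441, 0.09] [487.96716663 223.96293106]
[0.47, -0.441, 0.1] [489.34607378 239.28515645]
```

Request:
arm_command([
  [[1,0,0],0,1],
  [[1,0,0],0,1],
  [[0,0,0],0,1],
])

```text
clock: 42.95
position: [0.4823, -0.4419, 0.0792]
tool_rot: [-3.136, -0.001, 1.577]
force: [-19.6, 3.1, 9.7]
grip_width: 0.0001
finger_force: 9.8
```

At its stop. Retreat and check.

Request:
arm_command([
  [[-10,0,0],0,1],
  [[-20,0,0],0,1],
  [[-20,0,0],0,1],
  [[-20,0,30],0,1],
  [[0,0,40],0,1],
  [[0,0,40],0,1],
  [[0,-20,40],0,1],
  [[0,-20,40],0,1],
  [[0,0,0],0,1],
  [[0,0,0],0,1],
  [[0,0,0],0,1],
])

```text
clock: 44.05
position: [0.4154, -0.4809, 0.2686]
tool_rot: [-3.141, -0.001, 1.579]
force: [-0.2, 0.4, -0.8]
grip_width: 0.0
finger_force: 0.0
```

```bash
python3 - <<'E'
from h import *
f=snap("wrist");T=snap("top");S=snap("side")
def dark(f,X,w):
    uv=proj(f,X); g=f["image"].astype(int).max(2); u,v=map(int,uv); m=(g[v-w:v+w,u-w:u+w]<50).astype(np.uint8); n,l,st,c=cv2.connectedComponentsWithStats(m); i=1+np.argmax(st[1:,4]); print(st[i]); return c[i]+[u-w,v-w]
X=[.512,-.441,.09]; a=dark(f,X,20);b=dark(T,X,9); print(tri(f,a,T,b),bot.observe()["clock"])
b=cv2.resize(S["image"][140:290,190:440,::-1],(800,480),interpolation=cv2.INTER_CUBIC); cv2.imwrite("pics/fin.png",b)
E
```

```text
[  6  10  23  22 373]
[ 5  7 10 10 66]
(array([ 0.50820444, -0.44096565,  0.08817723]), np.float64(0.0006214276576948696)) 44.2
```

View pics/fin.png

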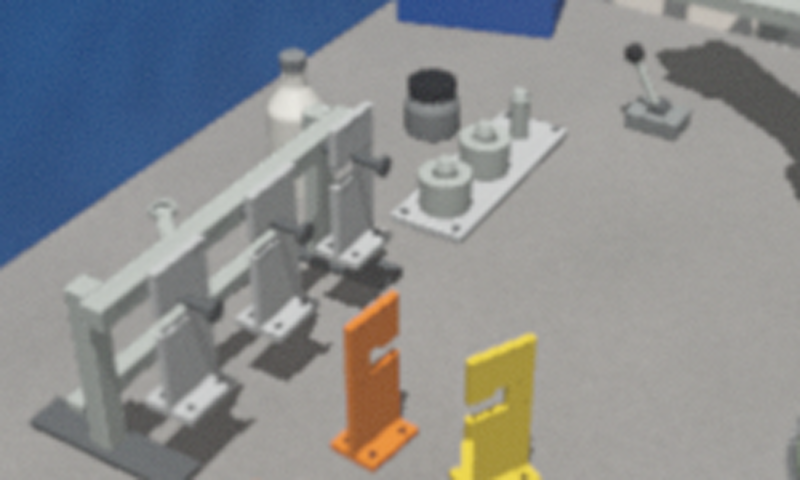

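```bash
python3 -c "
from workcell import ticket
print(ticket.job_done())"
```

```text
the job is handed in; nothing more can be done
None
```

The wash rack is loaded and handed in at about 44 s: both sleeves are seated on their own studs and all three brackets hang upright on their own pins. The lock lever was pushed to its stop only after that. The hand-in gave back no verdict, so this rests on the last camera check and the force readings.

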